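# Load the cigar mould, run it into the press and clamp it to the click

## Robot

A 6-joint arm with a two-finger parallel gripper is mounted at the origin on the work surface. World frame = base frame: x ahead of the robot, y to its left, z up, the work surface at z = 0. Lengths are in mm, angles in degrees, forces in N, time in s.
With the tool pointing down it reaches from about 325 to 750 mm from the base axis. Payload 7.6 kg.
Tool frame: the origin (TCP) lies midway between the tips of the shut fingers; the grasp point (between the pads) lies 19 mm behind it; z points along the fingers, y is the line along which they close (so a half turn about z gives the same grasp; the last joint's range is limited). The gripper opens to 85 mm and grips with 20 to 120 N. Pads are 22 mm wide; open, the fingers measure 114 mm over their backs; the gripper's body (76 mm by 85 mm) begins 54 mm behind the grasp point. The pads swing forward as they close: fully open they stand 13 mm farther back than shut.
Start: joints at [64.211, 2.991, 80.254, -0, 96.75, -4.028], TCP at [194.621, 487.615, 231.323] pointing down, gripper open.
Joint ranges: [-166.34, 166.34], [-52.06, 124.39], [6.96, 135.62], [-60.46, 240.46], [14.63, 156.25], [-167.68, 167.68]. Speed limits (degrees/s): [147.25, 147.25, 172.46, 180, 180, 180].

## Interface

Orientations are given as [roll, pitch, yaw] about the fixed x, y, z axes, in that order (R = Rz(yaw) Ry(pitch) Rx(roll)).
In Python, from workcell import manip, command_gripper, kinematics, sensors, grab_frame, workorder gives the robot as it stands. The module is installed in compiled form; this text tells all that it offers. Calls block until the motion is done:
- manip.reach(position, orientation): joint-space move of the TCP to a pose.
- manip.line_to(position, feed=150, orientation=None): straight line of the TCP; orientation=None keeps the orientation; feed is the mean speed in mm/s.
- manip.goto_joints(angles): joint-space move.
- command_gripper(opening, grip_force=None): opening from 0.0 (shut) to 1.0 (fully open); grip_force is the grip in N (None keeps the last); returns when the fingers have stopped.
- manip.wait(seconds).
- kinematics.inverse_kinematics(position, orientation): joint angles nearest the present ones, or None.
- sensors.get_state(): the state.
- grab_frame(name): name is "scene" or "side" or "wrist"; returns a dict with "image" (420x560x3 uint8, blue, green, red), "camera_matrix" (3x3 intrinsics, pixels), "world_to_cam" (4x4, takes a point from world to camera coordinates). Camera axes: x right, y down, z forward; pixel columns grow to the right and rows downward; lengths in mm; the calibration is good to about 2 mm. A picture is of the moment at which its call begins. There is no depth.
A pose or a line that the arm cannot do raises manip.IKError and nothing moves.
- workorder.close_job(): hands the job in; it is judged then, once.
The state is a dict: "time": time; "joint_pos": joint angles; "joint_vel": joint speeds; "tau": joint torques, N m; "tool_pos": TCP position; "orientation": TCP orientation; "contact_force": force on the tool from outside, world axes, zero at the start; "wrist_torque": the same for the moment, N m; "gripper_width": opening from 0.0 (shut) to 1.0 (fully open); "grasp_force": force on a finger pad.
Only numpy, scipy, OpenCV 4.12 (cv2) and the standard library are available. Lean on these libraries where they do the work, as an engineer would, in place of code of your own. Each camera call takes 0.05 s, during which the arm holds its last target. There are 200 camera calls.

## Task

Get the mould ready for pressing: swing the press fully open, lay every cigar from the metal board in a pocket of the mould, one to a pocket, with its rounded head at the pockets' chamfered end (away from the robot), and slide the mould under the press until the spring plunger snaps in behind it and holds it. Then turn the press handle clockwise until its click joint gives, stop there and let go, leaving the press clamped. Cigars crack: hold them with the lightest grip that carries them (30 N at most) and never press on them, and do not disturb the pot, the knife and the punch.

Things in the scene. Friction and masses are not known exactly. Their poses are not given: they have to be found in the camera images.
- cigar0: brown cigar, a straight stick 22 mm thick and 130 mm long, about 16 g, fragile; lies flat and does not roll freely; may be absent. Origin at the middle of its axis, x axis along it towards the rounded head (the other end is cut flat). It starts on the metal board, lying roughly crosswise to the mould's pockets, head to either side.
- cigar1: brown cigar, a straight stick 22 mm thick and 130 mm long, about 16 g, fragile; lies flat and does not roll freely; may be absent. Origin at the middle of its axis, x axis along it towards the rounded head (the other end is cut flat). It starts on the metal board, lying roughly crosswise to the mould's pockets, head to either side.
- cigar2: brown cigar, a straight stick 22 mm thick and 130 mm long, about 16 g, fragile; lies flat and does not roll freely; may be absent. Origin at the middle of its axis, x axis along it towards the rounded head (the other end is cut flat). It starts on the metal board, lying roughly crosswise to the mould's pockets, head to either side.
- cigar3: brown cigar, a straight stick 22 mm thick and 130 mm long, about 16 g, fragile; lies flat and does not roll freely; may be absent. Origin at the middle of its axis, x axis along it towards the rounded head (the other end is cut flat). It starts on the metal board, lying roughly crosswise to the mould's pockets, head to either side.
- cigar4: brown cigar, a straight stick 22 mm thick and 130 mm long, about 16 g, fragile; lies flat and does not roll freely; may be absent. Origin at the middle of its axis, x axis along it towards the rounded head (the other end is cut flat). It starts on the metal board, lying roughly crosswise to the mould's pockets, head to either side.
- head0 (a point): tip of the rounded head of cigar0, 65 mm from its middle
- head1 (a point): tip of the rounded head of cigar1, 65 mm from its middle
- head2 (a point): tip of the rounded head of cigar2, 65 mm from its middle
- head3 (a point): tip of the rounded head of cigar3, 65 mm from its middle
- head4 (a point): tip of the rounded head of cigar4, 65 mm from its middle
- board: fixed sheet of steel, 290 x 335 x 4 mm, on which the cigars start; origin under its middle, top at z = 4 mm
- press: fixed green iron press: bed with rails along y (y = -165 to +495 mm, 200 mm wide, 34 mm high), columns at x = +-118 mm, beam over them along x (top 158 mm up, 56 mm wide). Origin on the table under the screw axis, x away from the robot, y to the loading end. Under the beam the black upper mould half, x = +-85, y = +-143 mm; its ribs are 71 mm up when open, 18 mm lower when clamped, and foul cigars unless open
- mould (a joint): travel of the black lower mould along the bed to the press's -y, m: 0 fully out, 0.330 home under the press; starts at 0 to 0.02. Slides at about 2 N. From about 0.312 a spring plunger must be pushed back (up to about 12 N in all); past 0.321 it snaps in behind a pin and pushes the mould home. Above 0.326 = home and held; pulling it out again takes about 12 N
- mould_mid (a point): middle of the mould's underside, 22 mm above the table, axes as the press's. Mould 170 (x) x 285 (y) x 28 mm, with nine equal straight pockets along x, 30 mm apart from y = -120 to +120 mm; a gripper needs about 25 mm beside a cigar, so leave a pocket empty between two cigars. A cigar lying in a pocket has its origin 31.5 mm above this point
- pocket (a point): middle of the floor of the mould's middle pocket, 20.5 mm above its underside, axes as the press's. Each pocket is 146 mm long (x), 25 mm wide, 7.5 mm deep (rib tops 28 mm above the underside), its corners chamfered at the head end (+x), square at the -x end; the eight others lie 30 mm apart either side along y
- pull (a point): middle of the mould's pull, a black bar along x 60 mm long, 12 mm thick (y) and 14 mm high (its top 97 mm above the table), on two posts at its ends, 180 mm from the mould's middle at its +y (loading) end; it moves with the mould
- screw (a joint): turn of the press screw, rad: 0 = open stop, grows as the handle turns clockwise seen from above, 1.6 = clamp stop. Starts at 0.6 to 1.2; rubs at about 0.3 N m and stays where it is left
- screw_axis (a point): point on the vertical screw axis, 190 mm above the table. In the press's frame the handle points, from the axis to the knob, 155 degrees from +x (towards +y) when the screw is at 0 and turns clockwise as it grows (63 degrees at 1.6)
- click (a joint): bend of the click (breakaway) joint of the handle, 45 mm out from the screw axis, rad: 0 until the torque about this joint passes 1.1 N m (about 11 N sideways on the knob), then it gives clockwise at nearly the same force, to a stop at 0.5; springs back to 0 when let go. Clicked is above 0.06; beyond 0.40 is forced
- knob (a point): middle of the top of the handle's upright black knob, a 22 mm thick, 57 mm high cylinder standing on the 16 mm wide handle bar, 150 mm from the screw axis (105 mm from the click joint); its top is 248 mm above the table
- gum_pot: bystander: white plastic pot, 72 mm across, 55 mm high, origin under its middle
- knife: bystander: leaf knife with pale handle and steel blade, 160 mm long, lying flat, origin under its middle
- punch: bystander: brass punch, 26 mm across, 36 mm high, origin under its middle
Mind the look-alikes: they are no part of the job. Leave any turquoise look-alike of the cigar4 alone. What is shaped like the cigar2 but blue is not meant.

How it is judged (in metres and radians):
On the way, in this order (a step that is already met when the one before it is completed fails the run):
1. the press is fully open and every cigar lies down in a pocket, head to the chamfered end (value of joint screw below 0.1 rad and z of cigar0 in the frame of mould_mid between 0.028 and 0.0355 m and y of cigar0 in the frame of mould_mid between -0.128 and 0.128 m and x of head0 in the frame of mould_mid between 0.05 and 0.08 m and z of cigar1 in the frame of mould_mid between 0.028 and 0.0355 m and y of cigar1 in the frame of mould_mid between -0.128 and 0.128 m and x of head1 in the frame of mould_mid between 0.05 and 0.08 m and z of cigar2 in the frame of mould_mid between 0.028 and 0.0355 m and y of cigar2 in the frame of mould_mid between -0.128 and 0.128 m and x of head2 in the frame of mould_mid between 0.05 and 0.08 m and z of cigar3 in the frame of mould_mid between 0.028 and 0.0355 m and y of cigar3 in the frame of mould_mid between -0.128 and 0.128 m and x of head3 in the frame of mould_mid between 0.05 and 0.08 m and z of cigar4 in the frame of mould_mid between 0.028 and 0.0355 m and y of cigar4 in the frame of mould_mid between -0.128 and 0.128 m and x of head4 in the frame of mould_mid between 0.05 and 0.08 m), for 0.3 s.
2. the loaded mould is home under the open press, held by the plunger (value of joint mould above 0.326 m and value of joint screw below 0.2 rad), for 0.3 s.
3. the handle's click joint gives with the screw at its clamp stop (value of joint click above 0.06 rad and value of joint screw above 1.52 rad and value of joint mould above 0.326 m), for 0.05 s.
At the end, for the whole second after the job is handed in: every cigar lies in a mould pocket (origin 28 to 35.5 mm over the mould's underside, head tip at +50 to +80 mm along the pocket), mould home and held (travel above 0.326 m), screw at its clamp stop (above 1.5 rad), handle let go and sprung back (click below 0.03 rad) (z of cigar0 in the frame of mould_mid between 0.028 and 0.0355 m and y of cigar0 in the frame of mould_mid between -0.128 and 0.128 m and x of head0 in the frame of mould_mid between 0.05 and 0.08 m and z of cigar1 in the frame of mould_mid between 0.028 and 0.0355 m and y of cigar1 in the frame of mould_mid between -0.128 and 0.128 m and x of head1 in the frame of mould_mid between 0.05 and 0.08 m and z of cigar2 in the frame of mould_mid between 0.028 and 0.0355 m and y of cigar2 in the frame of mould_mid between -0.128 and 0.128 m and x of head2 in the frame of mould_mid between 0.05 and 0.08 m and z of cigar3 in the frame of mould_mid between 0.028 and 0.0355 m and y of cigar3 in the frame of mould_mid between -0.128 and 0.128 m and x of head3 in the frame of mould_mid between 0.05 and 0.08 m and z of cigar4 in the frame of mould_mid between 0.028 and 0.0355 m and y of cigar4 in the frame of mould_mid between -0.128 and 0.128 m and x of head4 in the frame of mould_mid between 0.05 and 0.08 m and value of joint mould above 0.326 m and value of joint screw above 1.5 rad and value of joint click below 0.03 rad and velocity of joint screw below 0.1 rad/s); the robot touches nothing.
It fails at once if a cigar squeezed or pressed: fingers on it with more than 75 N in all (both sides of the grip counted) (contact force between the fingers and cigar0 above 75 N or contact force between the fingers and cigar1 above 75 N or contact force between the fingers and cigar2 above 75 N or contact force between the fingers and cigar3 above 75 N or contact force between the fingers and cigar4 above 75 N).
It fails at once if the handle forced on past its click (click joint beyond 0.40 rad) (value of joint click above 0.4 rad).
It fails at once if the gum pot moved more than 25 mm or knocked over (distance of gum_pot from where it was at the start of the episode above 0.025 m or angle between gum_pot's own z axis and vertical above 0.4 rad).
It fails at once if the leaf knife moved more than 25 mm or knocked over (distance of knife from where it was at the start of the episode above 0.025 m).
It fails at once if the brass punch moved more than 25 mm or knocked over (distance of punch from where it was at the start of the episode above 0.025 m or angle between punch's own z axis and vertical above 0.4 rad).
Of cigar0, cigar1, cigar2, cigar3, cigar4 only 3 to 5 are there at a start; the rules pass over those that are not, and their reading is None.
At some moment in a run one of cigar0, cigar1, cigar2, cigar3, cigar4 may be knocked a few centimetres aside while the robot is not near it.
Once in a run the grip may slacken for a moment while it holds something.
It also fails if it takes over 210 s, if anything falls off the work surface, if the arm or the gripper's body presses on something with over 40 N, if the wrist force passes 120 N, or if a joint passes its speed limit or range.

## Working session

There is one attempt and no reset: what is moved stays moved. The work goes in short steps, each a Python script; the robot and the scene stay as the last script left them, time stands still between calls to the robot, and variables do not carry over. Pictures are saved under pics/ and viewed, at most 14 in all, crops included, and the job is handed in when it is done.

```bash
mkdir -p pics
python3 - <<'E'
from workcell import *
import cv2,numpy as np
for n in("scene","side"):
    f=grab_frame(n);cv2.imwrite(f"pics/{n}0.png",f["image"]);np.savez(f"{n}0.npz",**f)
    W=f["world_to_cam"];print(n,f["camera_matrix"].tolist(),(-W[:3,:3].T@W[:3,3]).round(),W[2,:3].round(2))
s=sensors.get_state();print(s)
E
```

```text
scene [[479.8836473269051, 0.0, 282.55096346784904], [0.0, 479.8836473269051, 209.7089024092741], [0.0, 0.0, 1.0]] [1146.  996.  877.] [-0.49 -0.69 -0.53]
side [[503.6594639675419, 0.0, 279.3349382077756], [0.0, 503.6594639675419, 203.03590727224412], [0.0, 0.0, 1.0]] [ 334. -988. 1259.] [ 0.11  0.71 -0.69]
{'time': 0.1, 'joint_pos': array([ 6.42110198e+01,  3.02442477e+00,  8.03075726e+01, -3.76512909e-04,
        9.67492167e+01, -4.02661381e+00]), 'joint_vel': array([ 0.02918379, -0.04893778, -0.0854493 ,  0.00305132,  0.05671946,
        0.04119198]), 'tau': array([ 1.11322075e-03, -3.82580245e+01, -3.60985637e+01, -1.37502843e-04,
        4.74898683e-03, -6.62233992e-05]), 'tool_pos': array([194.50011286, 487.35245666, 230.54593771]), 'orientation': array([-1.79918960e+02, -5.32979496e-03,  1.58237586e+02]), 'contact_force': array([ 0.82170339, -0.01945852, -0.1927861 ]), 'wrist_torque': array([-0.02205714,  0.02882386, -0.0321754 ]), 'grasp_force': 0.0, 'gripper_width': 1.0034019060892847}
```

View pics/scene0.png

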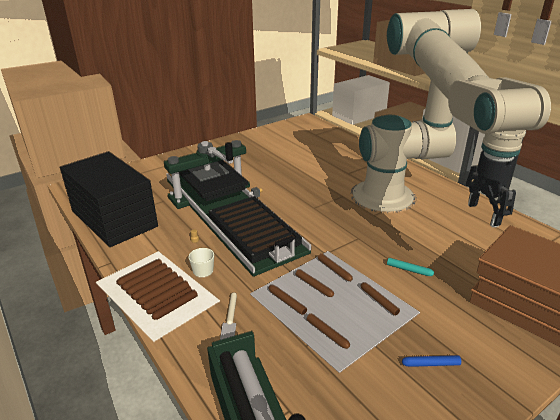

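View pics/side0.png

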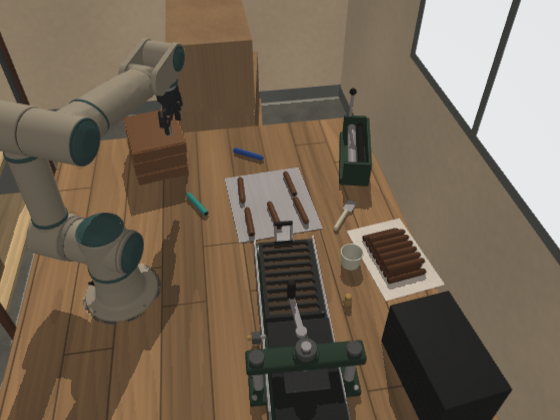

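The scene shows five brown cigars on the board (scene px about 287,298; 314,283; 335,266; 379,298; 327,331). There are also the turquoise and blue look-alikes, the press with its mould out towards +y, and the handle and knob around (232,150) scene and (292,290) side. Next I'll calibrate rough positions and zoom in.

```bash
cat > h.py <<'E'
import cv2,numpy as np
def ray(f,px):
    K,W=f["camera_matrix"],f["world_to_cam"];R=W[:3,:3]
    d=np.array([*cv2.undistortPoints(np.array([[px]],float),K,None)[0,0],1.])
    return -R.T@W[:3,3],R.T@d
def onz(f,px,z):
    o,d=ray(f,px);return o+d*(z-o[2])/d[2]
def tri(f,p,g,q):
    P=[a["camera_matrix"]@a["world_to_cam"][:3] for a in(f,g)]
    X=cv2.triangulatePoints(P[0],P[1],np.array(p,float).reshape(2,1),np.array(q,float).reshape(2,1))[:,0]
    return X[:3]/X[3]
def proj(f,X):
    c=f["world_to_cam"][:3]@np.append(X,1);p=f["camera_matrix"]@c;return p[:2]/p[2]
def cigars(f,z=15,amin=60,poly=None):
    im=f["image"].astype(int);b,g,r=im[...,0],im[...,1],im[...,2]
    m=((r<125)&(r-b>18)&(r-b<90)).astype(np.uint8)
    if poly is not None:
        k=np.zeros_like(m);cv2.fillPoly(k,[np.int32(poly)],1);m&=k
    out=[]
    for c in cv2.findContours(m,cv2.RETR_EXTERNAL,cv2.CHAIN_APPROX_NONE)[0]:
        if cv2.contourArea(c)<amin: continue
        (x,y),(w,h),a=cv2.minAreaRect(c)
        bx=cv2.boxPoints(((x,y),(w,h),a))
        e=[(bx[0]+bx[1])/2,(bx[2]+bx[3])/2] if w>h else [(bx[1]+bx[2])/2,(bx[3]+bx[0])/2]
        if w<h: e=[(bx[0]+bx[3])/2,(bx[1]+bx[2])/2]; 
        if np.linalg.norm(e[0]-e[1])<min(w,h)+2: e=[(bx[0]+bx[1])/2,(bx[2]+bx[3])/2]
        A,B=onz(f,e[0],z),onz(f,e[1],z)
        out.append((((A+B)/2).round(1),np.linalg.norm(A-B).round(1),np.degrees(np.arctan2(*(B-A)[1::-1])).round(1),(round(x),round(y)),cv2.contourArea(c)))
    return out
E
python3 - <<'E'
from h import *
S=dict(np.load("side0.npz"));C=dict(np.load("scene0.npz"))
for p in[(225,187),(300,168),(322,230),(240,241)]:print("board",onz(S,p,4).round())
for p in[(253,287),(310,251),(345,258),(420,312),(340,367)]:print("boardC",onz(C,p,4).round())
for z,f,P in((15,S,[(225,185),(300,168),(322,230),(240,239)]),(15,C,[(253,297),(333,251),(420,312),(340,367)])):
    for c in cigars(f,z,40,P):print(c)
cv2.imwrite("pics/a.png",cv2.resize(S["image"][210:400,220:400],None,fx=3.1,fy=3.1,interpolation=cv2.INTER_CUBIC))
cv2.imwrite("pics/b.png",cv2.resize(C["image"][130:280,150:330],None,fx=4,fy=4,interpolation=cv2.INTER_CUBIC))
E
```

```text
board [347. 418.   4.]
board [643. 481.   4.]
board [656. 146.   4.]
board [375. 141.   4.]
boardC [640. 142.   4.]
boardC [416. 107.   4.]
boardC [354. 194.   4.]
boardC [349. 472.   4.]
boardC [627. 482.   4.]
(array([414.5, 220.3,  15. ]), np.float64(135.7), np.float64(-88.4), (249, 221), 145.5)
(array([501.6, 251.5,  15. ]), np.float64(106.9), np.float64(-82.2), (273, 212), 106.5)
(array([403.6, 372.1,  15. ]), np.float64(114.0), np.float64(-91.4), (241, 192), 99.0)
(array([591.9, 316.8,  15. ]), np.float64(283.5), np.float64(-83.7), (295, 197), 261.0)
(array([586.3, 389. ,  15. ]), np.float64(135.2), np.float64(96.7), (328, 331), 412.5)
(array([599.7, 242.3,  15. ]), np.float64(134.9), np.float64(97.5), (287, 299), 322.0)
(array([404.6, 380.9,  15. ]), np.float64(134.7), np.float64(88.9), (380, 298), 338.5)
(array([503.4, 235.3,  15. ]), np.float64(136.5), np.float64(97.4), (315, 283), 284.0)
(array([414.5, 221.8,  15. ]), np.float64(128.0), np.float64(91.3), (336, 268), 247.0)
```

View pics/a.png

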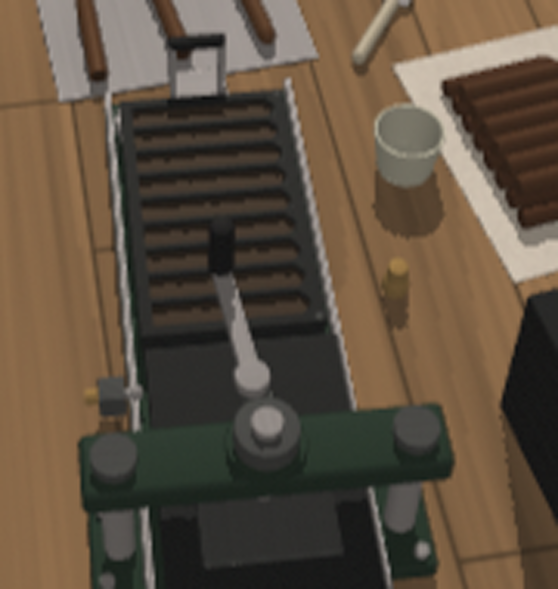

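View pics/b.png

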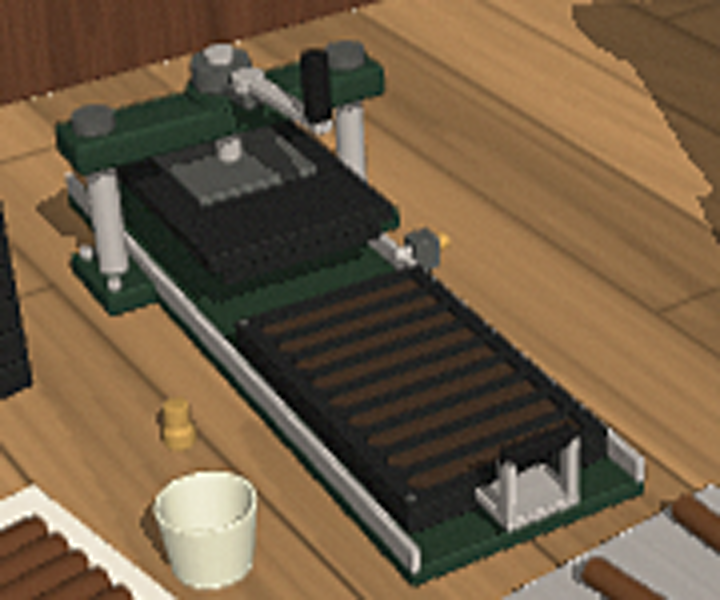

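The crops show the mould with nine pockets, the pull bar (side crop 172-222, 42; scene crop 510-575, 445), the knob top (side crop 221,225; scene crop 315,55) and the screw cap (side crop 267,420; scene crop 218,52). The upper half is over the bed with the handle pointing to about +y.

Run:
```python
from h import *
S=dict(np.load("side0.npz"));C=dict(np.load("scene0.npz"))
s=lambda u,v:(220+u/3.1-.3,210+v/3.1-.3)
c=lambda u,v:(150+u/4-.4,130+v/4-.4)
print("knob",tri(S,s(221,226),C,c(315,54)).round(1),onz(S,s(221,226),248).round(1),onz(C,c(315,54),248).round(1))
print("cap",tri(S,s(267,422),C,c(218,52)).round(1))
for p in[(118,107),(285,94),(327,325),(140,338)]:print("mS",onz(S,s(*p),50).round(1))
for p in[(412,497),(240,324),(425,268),(605,432)]:print("mC",onz(C,c(*p),50).round(1))
print("pull L",tri(S,s(172,42),C,c(575,428)).round(1),"R",tri(S,s(222,38),C,c(508,458)).round(1))
for p in[(88,440),(440,408),(452,468),(88,504)]:print("beamS",onz(S,s(*p),158).round(1))
for n,p in("pot",(400,185)),("punch",(397,325)),("knife",(358,60)),("knife2",(405,0)):print(n,onz(S,s(*p),0).round())
```

```text
knob [ 478.6 -235.9  247. ] [ 478.2 -236.5  248. ] [ 480.1 -233.9  248. ]
cap [ 489.3 -385.8  197.1]
mS [428.2  77.1  50. ]
mS [601.4  67.1  50. ]
mS [ 582.2 -214.2   50. ]
mS [ 412.8 -200.8   50. ]
mC [592.9  69.2  50. ]
mC [ 582.1 -204.2   50. ]
mC [ 414.1 -190.1   50. ]
mC [435.6  87.1  50. ]
pull L [489.6 119.1  94. ] R [543.5 117.6  91.5]
beamS [ 353.2 -356.3  158. ]
beamS [ 631.1 -372.7  158. ]
beamS [ 626.1 -424.2  158. ]
beamS [ 347.2 -409.2  158. ]
pot [703. -30.   0.]
punch [ 658. -193.    0.]
knife [702. 147.   0.]
knife2 [777. 230.   0.]
```

Measurements agree: the screw axis is at (489.5,-386), the knob is 150 mm out, press yaw is about -3.4° and the screw is at about 1.0 rad. I'll open the press now.

```bash
cat > r.py <<'E'
from workcell import *
from h import *
AX=np.array([489.5,-386.]);YAW=-3.4
def down(x,y,z,yaw,feed=None):
    if feed: manip.line_to([x,y,z],feed=feed,orientation=[180,0,yaw])
    else: manip.reach([x,y,z],[180,0,yaw])
def F(): return sensors.get_state()["contact_force"]
def knobarc(phi,z,feed=60,r=150):
    a=np.radians(phi);down(AX[0]+r*np.cos(a),AX[1]+r*np.sin(a),z,phi,feed)
def snap(n,tag):
    f=grab_frame(n);cv2.imwrite(f"pics/{tag}.png",f["image"]);np.savez(f"{tag}.npz",**f);return f
E
python3 - <<'E'
from r import *
command_gripper(0.42)
down(479,-235.5,320,94.2); down(479,-235.5,218,94.2,120); print(F().round(1))
f0=F()
for p in np.append(np.arange(98,150,4),[150,151.5,153,154.5,156]):
    knobarc(p,218); f=F()-f0; t=f@[-np.sin(np.radians(p)),np.cos(np.radians(p)),0]
    print(p,f.round(1),round(t,1))
    if p>149 and t<-9: break
knobarc(p-2,218);knobarc(p-2,330,150)
print(sensors.get_state()["time"])
down(495,290,480,90)
snap("wrist","w1");snap("side","s1")
print(sensors.get_state()["tool_pos"])
E
```

```text
[ 0.  -0.3 -0.2]
98.0 [-0.2 -0.1  0.7] 0.2
102.0 [-0.4 -0.   0.8] 0.4
106.0 [0.4 0.3 1. ] -0.5
110.0 [-0.   0.2  0.7] -0.0
114.0 [0.8 0.3 0. ] -0.9
118.0 [-0.8  0.9  0.7] 0.3
122.0 [ 0.5 -0.2 -0.2] -0.3
126.0 [ 0.2  0.6 -0.1] -0.5
130.0 [-0.2  0.4 -0. ] -0.1
134.0 [0.3 0.2 0.1] -0.4
138.0 [-0.5  1.4  0.3] -0.7
142.0 [-0.5  0.1  0.3] 0.2
146.0 [-1.  -0.   0.2] 0.6
150.0 [0.5 0.  0.3] -0.3
151.5 [0.3 0.8 0.2] -0.8
153.0 [0.9 1.  0.1] -1.3
154.5 [4.8 5.8 0.9] -7.3
156.0 [12.2 17.5  2.5] -21.0
11.0917
[495.30036083 289.37162638 479.93643463]
```

View pics/w1.png

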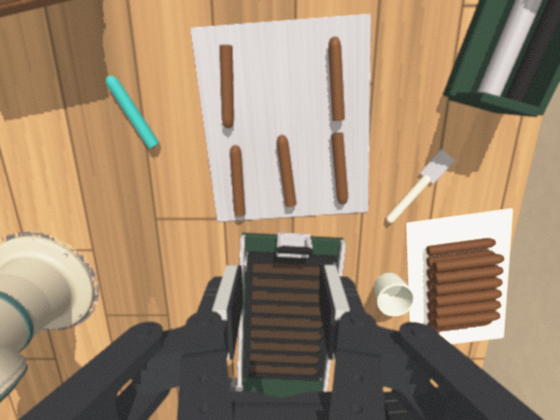

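The wrist view shows all five cigars: (227,85), (337,78), (237,180), (287,171) and (340,168). The mould is below them and the press handle has been swung away. I'll zoom in to read the heads.

Run:
```python
from r import *
f=dict(np.load("w1.npz"))
cv2.imwrite("pics/c.png",cv2.resize(f["image"][25:225,205:365],None,fx=3,fy=3,interpolation=cv2.INTER_CUBIC))
P=[(190,25),(375,12),(375,212),(215,222)]
for c in cigars(f,15,100,P): print(c)
S=dict(np.load("s1.npz"))
for c in cigars(S,15,40,[(225,185),(300,168),(322,230),(240,239)]):print(c)
cv2.imwrite("pics/d.png",cv2.resize(f["image"][225:400,215:365],None,fx=3.4,fy=3.4,interpolation=cv2.INTER_CUBIC))
```

```text
(array([498.4, 233.1,  15. ]), np.float64(119.1), np.float64(-82.1), (282, 173), 128.5)
(array([596.8, 241.7,  15. ]), np.float64(129.9), np.float64(-79.4), (337, 168), 216.5)
(array([580.6, 388.4,  15. ]), np.float64(121.9), np.float64(-83.8), (332, 81), 226.0)
(array([414.5, 220.7,  15. ]), np.float64(134.9), np.float64(-88.4), (249, 221), 141.5)
(array([501.6, 251.5,  15. ]), np.float64(106.9), np.float64(-82.2), (273, 212), 106.5)
(array([403.6, 372.1,  15. ]), np.float64(114.0), np.float64(-91.4), (241, 192), 99.0)
(array([591.9, 316.9,  15. ]), np.float64(283.6), np.float64(-83.7), (295, 197), 260.5)
```

View pics/c.png

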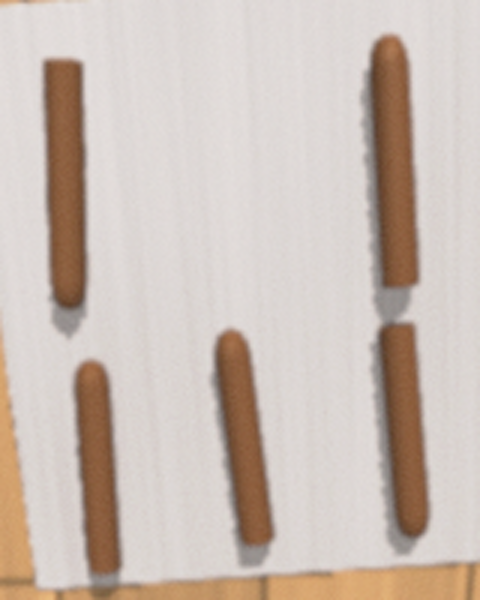

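View pics/d.png

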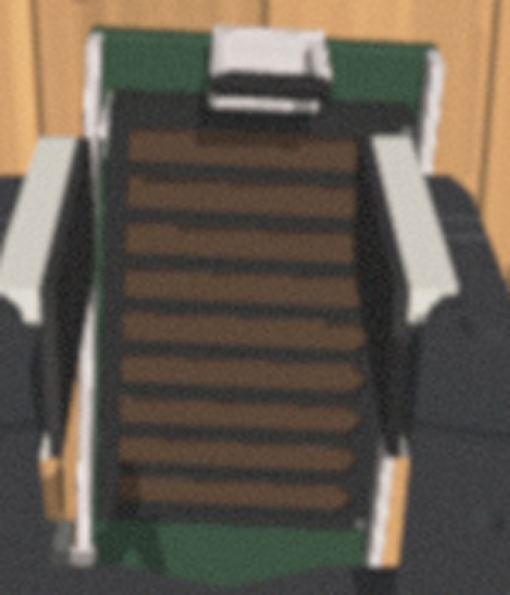

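Heads: the upper-left cigar (404,380) points -y, the lower-right (598,242) points -y, and the other three point +y. Pockets are visible in the mould, with the chamfered ends to the right. I'll measure the cigars properly and take a clearer picture of the mould.

```bash
python3 - <<'E'
s=open('h.py').read()
i=s.index("    m=((r<125)"); j=s.index("    if poly")
s=s[:i]+"    m=((r-b>thr)&(r<r.max()+1)).astype(np.uint8)\n"+s[j:]
s=s.replace("amin=60,poly=None","amin=60,poly=None,thr=40")
i=s.index("        bx=cv2"); j=s.index("        A,B=onz")
s=s[:i]+"        bx=cv2.boxPoints(((x,y),(w,h),a)).astype(float)\n        e=[(bx[0]+bx[1])/2,(bx[2]+bx[3])/2]\n        if np.linalg.norm(e[0]-e[1])<max(w,h)*.9: e=[(bx[1]+bx[2])/2,(bx[3]+bx[0])/2]\n"+s[j:]
open('h.py','w').write(s)
E
python3 - <<'E'
from r import *
f=dict(np.load("w1.npz"))
P=[(202,35),(365,20),(365,206),(222,216)]
W=f["world_to_cam"];print((-W[:3,:3].T@W[:3,3]).round(),W[2,:3].round(2))
for c in cigars(f,15,100,P): print(c)
down(495,40,420,90)
g=snap("wrist","w2");W=g["world_to_cam"];print((-W[:3,:3].T@W[:3,3]).round(),W[2,:3].round(2))
q=[proj(g,np.array([x,y,50])) for x,y in((430,60),(590,60),(572,-200),(420,-200))];print(np.round(q))
for c in cigars(g,42.5,80,None,18): print(c)
E
```

```text
[495. 374. 623.] [ 0.   -0.33 -0.94]
(array([416.8, 219.7,  15. ]), np.float64(131.2), np.float64(-88.9), (237, 180), 622.0)
(array([505.7, 237.3,  15. ]), np.float64(131.8), np.float64(-82.4), (286, 171), 646.5)
(array([602.5, 242.9,  15. ]), np.float64(127.2), np.float64(-82.2), (340, 168), 627.0)
(array([406.1, 381.2,  15. ]), np.float64(127.0), np.float64(-91.0), (227, 85), 806.5)
(array([588. , 392.1,  15. ]), np.float64(129.3), np.float64(-83.5), (336, 78), 835.0)
[495. 125. 564.] [ 0.   -0.33 -0.94]
[[236. 138.]
 [344. 139.]
 [324. 291.]
 [236. 291.]]
(array([ 720.4, -461.7,   42.5]), np.float64(84.3), np.float64(-83.8), (392, 403), 471.5)
(array([ 264. , -460.5,   42.5]), np.float64(86.7), np.float64(-96.2), (164, 402), 582.5)
(array([ 496.4, -183.5,   42.5]), np.float64(133.5), np.float64(-3.2), (280, 281), 702.5)
(array([ 500.4, -153.5,   42.5]), np.float64(139.4), np.float64(-3.0), (283, 265), 745.0)
(array([ 505.5, -123.5,   42.5]), np.float64(144.5), np.float64(-3.2), (286, 249), 864.5)
(array([506.9, -93.4,  42.5]), np.float64(145.2), np.float64(-3.2), (287, 233), 932.0)
(array([508.4, -63.3,  42.5]), np.float64(145.5), np.float64(-3.0), (288, 215), 989.5)
(array([510.4, -33. ,  42.5]), np.float64(145.0), np.float64(-3.1), (289, 197), 1075.0)
(array([511.7,  -2.6,  42.5]), np.float64(145.5), np.float64(-3.3), (290, 179), 1174.5)
(array([513. ,  27.7,  42.5]), np.float64(145.5), np.float64(-3.1), (292, 159), 1265.5)
(array([514.8,  58.1,  42.5]), np.float64(144.5), np.float64(-3.1), (293, 139), 1382.5)
(array([600.8, 207.8,  42.5]), np.float64(66.3), np.float64(-82.5), (358, 27), 741.5)
(array([508.2, 206.6,  42.5]), np.float64(69.5), np.float64(-82.5), (290, 28), 819.0)
(array([421.2, 197.6,  42.5]), np.float64(85.8), np.float64(-88.3), (226, 34), 996.5)
(array([495.2, -53.3,  42.5]), np.float64(896.7), np.float64(-179.9), (280, 210), 134866.5)
```

View pics/w2.png

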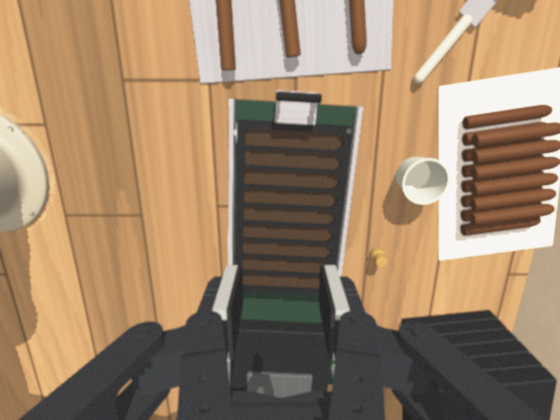

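Nine pockets were found, with the middle one at (508.4, about -62) after allowing for rib occlusion, yaw -3.15°, and spacing close to 30 mm. I'll place the first cigar and check it.

```bash
cat >> r.py <<'E'
MID=np.array([508.,-61.9]);MY=-3.15
YD=np.array([np.sin(np.radians(-MY)),np.cos(np.radians(MY))])
BOARD=[(362,425,4),(634,446,4),(640,140,4),(368,140,4)]
def look(tag,hints):
    """hints: {name:(x,y,heading)} -> refreshed"""
    down(495,290,480,90); manip.wait(.2); f=snap("wrist",tag)
    P=np.array([proj(f,np.array(b,float)) for b in BOARD]);L=cigars(f,15,300,P)
    out={}
    for n,(x,y,h) in hints.items():
        c=min(L,key=lambda c:np.hypot(c[0][0]-1-x,c[0][1]-y)) if L else None
        d=np.hypot(c[0][0]-1-x,c[0][1]-y); a=c[2]+180*round((h-c[2])/180)
        print(n,c[:3],"moved",round(d,1)); out[n]=(c[0][0]-1,c[0][1],a)
    return out
def st(m=""):
    s=sensors.get_state();print(m,"w%.3f g%.1f t%.1f"%(s["gripper_width"],s["grasp_force"],s["time"]),s["tool_pos"].round(1),s["contact_force"].round(1));return s
def pick(x,y,h):
    g=h if 0<h<180 else h+180
    command_gripper(.55);down(x,y,110,g);down(x,y,9,g,90)
    command_gripper(0,22);s=st("grip")
    down(x,y,40,g,60);down(x,y,170,g,120);return st("lift")["gripper_width"]>.18
def place(x,y,h,k):
    g=h if 0<h<180 else h+180
    py=g+MY-h; c=MID+30*k*YD
    down(*c,170,py);down(*c,80,py,120);down(*c,52.,py,50);s=st("place")
    ok=s["gripper_width"]>.18
    command_gripper(.5);down(*c,130,py,120);return ok
E
python3 - <<'E'
from r import *
import json
H=dict(BL=(415.5,220,91),M=(504.5,236.5,97.6),BR=(601,242.6,-82.2),TL=(405,381,-91),TR=(587,391,96.5))
H=look("w3",H)
c=H.pop("M")
if pick(*c): print(place(*c,-4))
json.dump(H,open("H.json","w"))
down(495,40,420,90);g=snap("wrist","w4")
for q in cigars(g,42.5,400,[(236,120),(350,120),(324,295),(225,295)],18): print(q)
cv2.imwrite("pics/e.png",cv2.resize(g["image"][90:320,190:400],None,fx=2.5,fy=2.5,interpolation=cv2.INTER_CUBIC))
E
```

```text
BL (array([417.1, 219.3,  15. ]), np.float64(131.3), np.float64(-88.4)) moved 0.9
M (array([505.8, 237. ,  15. ]), np.float64(131.6), np.float64(-82.3)) moved 0.6
BR (array([602.7, 242.4,  15. ]), np.float64(127.6), np.float64(-81.9)) moved 0.7
TL (array([405.8, 373.3,  15. ]), np.float64(112.1), np.float64(-91.2)) moved 7.7
TR (array([588.7, 385.6,  15. ]), np.float64(114.6), np.float64(-83.6)) moved 5.4
grip w0.250 g22.4 t19.1 [505.2 237.2   9.7] [-1.1 -0.3  3.2]
lift w0.251 g22.0 t21.0 [504.4 236.8 168.9] [ 0.8  0.  -1. ]
place w0.247 g26.6 t24.1 [ 501.5 -181.8   52.1] [-0.4  0.5  1. ]
True
(array([ 501.4, -188.3,   42.5]), np.float64(143.9), np.float64(-2.8), (284, 283), 1118.5)
(array([ 502.4, -153.8,   42.5]), np.float64(142.9), np.float64(-3.3), (285, 265), 783.5)
(array([ 505.5, -123.9,   42.5]), np.float64(143.9), np.float64(-3.1), (287, 249), 839.5)
(array([507. , -93.5,  42.5]), np.float64(144.5), np.float64(-3.0), (288, 232), 920.5)
(array([508.4, -63.2,  42.5]), np.float64(145.2), np.float64(-3.2), (289, 215), 983.0)
(array([510. , -32.9,  42.5]), np.float64(145.2), np.float64(-3.3), (290, 197), 1062.5)
(array([511.8,  -2.7,  42.5]), np.float64(144.9), np.float64(-3.0), (291, 178), 1142.0)
(array([513.1,  27.5,  42.5]), np.float64(145.0), np.float64(-2.9), (292, 159), 1240.5)
(array([515. ,  58.1,  42.5]), np.float64(143.9), np.float64(-3.2), (294, 138), 1351.0)
```

View pics/e.png

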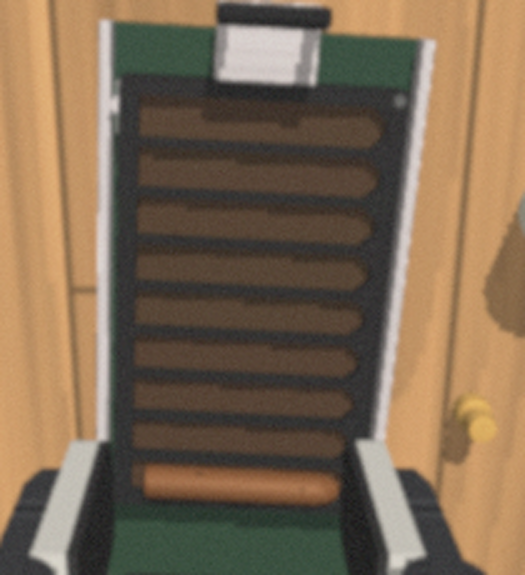

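The first cigar lies in the end pocket with its head at the chamfered end. I'll do the other four, looking before each pick.

```bash
sed -i 's/(362,425,4),(634,446,4)/(362,460,4),(624,468,4)/' r.py
python3 - <<'E'
from r import *
import json
H={k:tuple(v) for k,v in json.load(open("H.json")).items()}
for i,(n,k) in enumerate((("BL",-2),("BR",0),("TL",2),("TR",4))):
    H=look(f"w5{n}",H)
    c=H.pop(n)
    if not pick(*c): print("LOST",n);break
    ok=place(*c,k);print(n,ok)
    json.dump(H,open("H.json","w"))
    if not ok: break
down(495,40,420,90);g=snap("wrist","w6")
for q in cigars(g,53.5,400,[(225,100),(355,100),(340,300),(220,300)],50): print(q)
cv2.imwrite("pics/f.png",cv2.resize(g["image"][90:320,190:400],None,fx=2.5,fy=2.5,interpolation=cv2.INTER_CUBIC))
E
```

```text
BL (array([417. , 219.2,  15. ]), np.float64(131.3), np.float64(-88.3)) moved 0.1
BR (array([602.7, 242.4,  15. ]), np.float64(127.4), np.float64(-82.0)) moved 0.0
TL (array([405.6, 380.7,  15. ]), np.float64(127.0), np.float64(-91.6)) moved 7.4
TR (array([587.9, 392.8,  15. ]), np.float64(129.2), np.float64(-83.8)) moved 7.2
grip w0.251 g22.4 t31.2 [416.4 219.4   9.6] [0.4 0.2 3.2]
lift w0.250 g22.0 t33.1 [415.6 219.  169. ] [ 0.5 -0.7  0.6]
place w0.247 g22.0 t36.0 [ 504.8 -121.8   52.1] [ 0.  -0.5  0.7]
BL True
BR (array([602.6, 243. ,  15. ]), np.float64(127.0), np.float64(-81.9)) moved 0.6
TL (array([406. , 381.2,  15. ]), np.float64(127.0), np.float64(-91.1)) moved 0.6
TR (array([587.8, 392.1,  15. ]), np.float64(129.1), np.float64(-84.2)) moved 0.7
grip w0.243 g23.3 t42.7 [602.  243.1   9.7] [-0.2 -0.7  2.8]
lift w0.247 g22.9 t44.6 [601.2 242.9 168.7] [-0.  -0.5  0.1]
place w0.253 g22.9 t47.8 [508.1 -61.9  52. ] [-0.1 -0.9 -1. ]
BR True
TL (array([405.5, 381.3,  15. ]), np.float64(126.9), np.float64(-92.9)) moved 0.5
TR (array([587.9, 392.2,  15. ]), np.float64(129.2), np.floa
[... 314 characters left out ...]
t66.4 [587.2 392.4   9.8] [-0.   0.6  2.9]
lift w0.247 g21.9 t68.3 [586.5 392.  168.6] [-0.2  0.9  0.2]
place w0.248 g21.9 t71.2 [514.7  57.9  52.1] [0.8 0.  0.5]
TR True
(array([ 503.5, -182. ,   53.5]), np.float64(130.8), np.float64(-3.3), (286, 283), 848.0)
(array([ 507.2, -121.8,   53.5]), np.float64(131.3), np.float64(-3.3), (288, 251), 880.0)
(array([509.2, -61.8,  53.5]), np.float64(131.4), np.float64(-3.1), (290, 217), 926.0)
(array([504.7,   1.1,  53.5]), np.float64(131.1), np.float64(-2.9), (287, 178), 975.0)
(array([515.3,  59.2,  53.5]), np.float64(130.7), np.float64(-3.1), (294, 139), 1041.0)
(array([408.9, -16.9,  53.5]), np.float64(260.9), np.float64(-93.0), (224, 182), 818.0)
```

View pics/f.png

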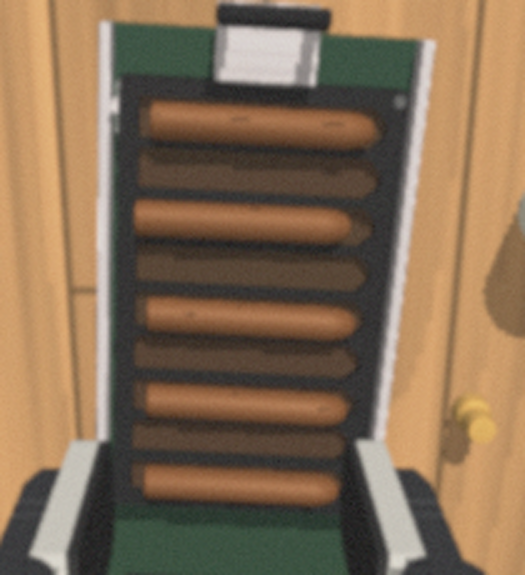

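All five are in pockets. The fourth (crop row 222) sits about 7 mm towards -x and about 2 mm towards +y, so I'll check its height in the two fixed views, along with the press state.

Run:
```python
from r import *
down(300,300,420,90)
C=snap("scene","c7");S=snap("side","s7")
R=[]
for f in(C,S):
    P=[proj(f,np.array([*(MID+a*np.array([.9985,-.055])+b*YD),53.5])) for a,b in((-80,-140),(80,-140),(80,140),(-80,140))]
    im=f["image"].astype(int);L=[q for q in cigars(f,53.5,40,P,45) if q[1]>80]
    R.append(sorted(L,key=lambda q:q[0][1]))
    for q in R[-1]:print(q)
if all(len(r)==5 for r in R):
    for a,b in zip(*R):
        print(tri(C,proj(C,a[0]),S,proj(S,b[0])).round(1))
cv2.imwrite("pics/g.png",np.hstack([cv2.resize(C["image"][150:280,190:320],(400,400),interpolation=2),cv2.resize(S["image"][230:370,240:380],(400,400),interpolation=2)]))
```

```text
(array([ 500.7, -185.7,   53.5]), np.float64(131.7), np.float64(-3.3), (234, 204), 183.0)
(array([ 503.6, -125.3,   53.5]), np.float64(132.1), np.float64(-3.2), (243, 213), 190.0)
(array([506.1, -64.7,  53.5]), np.float64(130.5), np.float64(-4.3), (252, 222), 208.0)
(array([500.6,  -3.2,  53.5]), np.float64(133.5), np.float64(-2.8), (265, 230), 210.0)
(array([511.2,  54.2,  53.5]), np.float64(134.5), np.float64(-1.5), (273, 240), 195.5)
```

View pics/g.png

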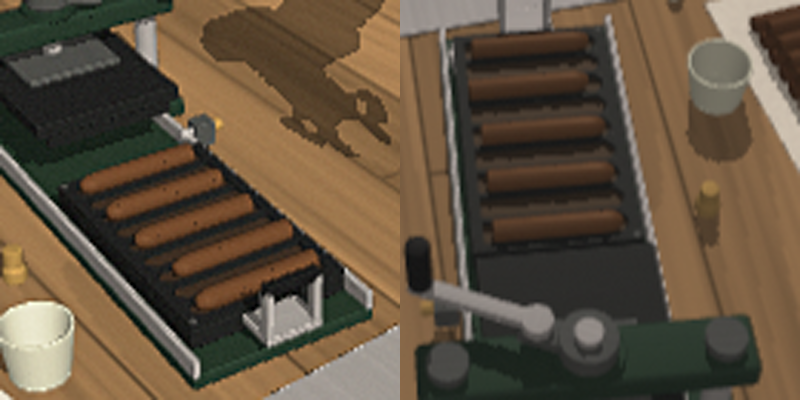

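Run:
```python
from r import *
C=dict(np.load("c7.npz"));S=dict(np.load("s7.npz"))
P=lambda f:[proj(f,np.array([*(MID+a*np.array([.9985,-.055])+b*YD),53.5])) for a,b in((-80,-140),(80,-140),(80,140),(-80,140))]
R=[sorted([q for q in cigars(f,53.5,40,P(f),t) if 80<q[1]<150],key=lambda q:q[0][1]) for f,t in((C,45),(S,28))]
for q in R[1]:print(q)
W=dict(np.load("w6.npz"));w=sorted([q for q in cigars(W,53.5,400,[(225,100),(355,100),(340,300),(220,300)],50) if q[1]<150],key=lambda q:q[0][1])
if len(R[1])==5:
    for a,b,c in zip(*R,w): print(tri(C,proj(C,a[0]),S,proj(S,b[0])).round(1),tri(W,proj(W,c[0]),S,proj(S,b[0])).round(1))
```

```text
(array([ 501.8, -180.8,   53.5]), np.float64(126.8), np.float64(176.7), (295, 308), 266.0)
(array([ 505.3, -120.8,   53.5]), np.float64(127.0), np.float64(176.4), (292, 291), 245.0)
(array([506.9, -60.5,  53.5]), np.float64(125.0), np.float64(176.8), (289, 274), 226.5)
(array([502.6,   2.5,  53.5]), np.float64(128.0), np.float64(177.5), (285, 258), 228.5)
(array([513.5,  59.1,  53.5]), np.float64(128.1), np.float64(176.6), (285, 244), 194.5)
[ 501.9 -182.5   55.7] [ 502.3 -181.4   54.3]
[ 505.1 -122.4   55.6] [ 505.8 -121.3   54.2]
[507.  -62.2  55.4] [507.5 -61.3  54.4]
[5.024e+02 1.000e-01 5.620e+01] [503.2   1.6  54.6]
[513.1  57.   55.9] [514.1  59.3  53.2]
```

All cigars are at the same height and within the limits, and the handle is at its open stop. Now I'll push the mould home with shut fingers behind the pull.

Run:
```python
from r import *
command_gripper(0)
PY=90+MY
def at(d,z,feed=None): # d: TCP distance along YD from MID
    down(*(MID+d*YD),z,PY,feed)
at(225,200);at(225,87,120);f0=F();print(f0.round(1))
d=212;prev=None
end=180-325+17
while True:
    d-=12 if d-end>20 else 1.5
    at(d,87,60 if d-end>20 else 15); f=(F()-f0)@[*YD,0]
    p=sensors.get_state()["tool_pos"]; dd=(p[:2]-MID)@YD
    if d-end<22 or d>185: print(round(d,1),round(dd,1),round(f,1))
    if d<end+12 and f>28 or d<end-8: break
print(F().round(1))
at(d+60,87,80);at(d+60,260,150);st()
```

```text
[-0.8  0.2  0.5]
200 199.7 0.1
188 187.7 0.2
-112 -110.5 8.4
-113.5 -113.1 4.2
-115.0 -115.2 3.3
-116.5 -116.9 0.7
-118.0 -118.4 0.1
-119.5 -119.8 -0.4
-121.0 -121.3 0.3
-122.5 -122.8 -0.1
-124.0 -124.2 0.7
-125.5 -125.6 0.3
-127.0 -125.7 5.8
-128.5 -125.8 12.5
-130.0 -125.8 20.0
-131.5 -125.9 25.5
-133.0 -126.0 31.7
[-2.7 32.   8.8]
 w-0.001 g0.0 t94.0 [ 503.7 -134.7  258.8] [ 0.6  0.6 -0.6]
```

The plunger snapped at d = -116 and there was a hard stop at -125.8, so the mould is home after about 323 mm from a start travel of 5-7 mm. Now the clamping.

Run:
```python
from r import *
command_gripper(0.42)
a=np.radians(151.3);down(AX[0]+150*np.cos(a),AX[1]+150*np.sin(a),330,151.3)
S=snap("side","s8");C=snap("scene","c8")
knobarc(151.3,218,100);f0=F();print(f0.round(1))
T=lambda p:(F()-f0)@[-np.sin(np.radians(p)),np.cos(np.radians(p)),0]
for p in np.append(np.arange(147,66,-4),np.arange(66,50.4,-1)):
    knobarc(p,218,60 if p>66 else 25);t=T(p)
    if p<68 or p>140 or abs(t)>5:print(p,(F()-f0).round(1),round(t,1))
    if p>68 and abs(t)>15 or abs(t)>25:print("STOP");break
manip.wait(.3);print("held",round(T(p),1));st()
```

```text
[ 0.2  0.7 -0.1]
147.0 [-0.1 -0.2  0.1] 0.3
143.0 [-0.3  0.3  0.3] -0.1
67.0 [-0.2 -1.1 -0.5] -0.2
66.0 [-1.9  0.3  0.3] 1.9
65.0 [-1.2 -0.4  0.6] 0.9
64.0 [-0.5 -0.7  0.3] 0.1
63.0 [-0.4 -0.9  0.9] -0.0
62.0 [-0.9 -0.8  0.5] 0.4
61.0 [-1.2 -1.2  1. ] 0.4
60.0 [-0.9 -0.8  0.6] 0.4
59.0 [-1.2 -0.6  0.4] 0.8
58.0 [-1.2 -0.3  0.3] 0.8
57.0 [-8.5  2.9  2.1] 8.7
56.0 [-9.5  4.1  2.8] 10.2
55.0 [-9.5  3.4  2.4] 9.7
54.0 [-10.1   4.4   3.2] 10.7
53.0 [-9.   5.1  3.8] 10.2
52.0 [-9.5  4.4  3.1] 10.2
51.0 [-10.2   4.9   2.1] 11.0
held 11.1
 w0.423 g5.5 t108.5 [ 582.7 -268.5  217.8] [-10.1   5.6   2.3]
```

The force levelled off at about 10 N over 6°, so the click has given, at about 0.14 rad of bend. Release, clear and verify.

Run:
```python
from r import *
knobarc(59.5,218,40);manip.wait(.3);st();knobarc(59.5,330,120)
down(420,250,420,90);manip.wait(.3);st()
C=snap("scene","c9");S=snap("side","s9")
cv2.imwrite("pics/h.png",np.hstack([cv2.resize(C["image"][130:260,150:280],(400,400),interpolation=2),cv2.resize(S["image"][250:410,230:390],(400,400),interpolation=2)]))
```

```text
w0.414 g0.0 t109.5 [ 565.7 -256.8  217.9] [ 0.4 -0.5 -0.4]
 w0.417 g0.0 t112.8 [420.2 249.7 419.8] [ 0.8 -0.4  0.1]
```

View pics/h.png

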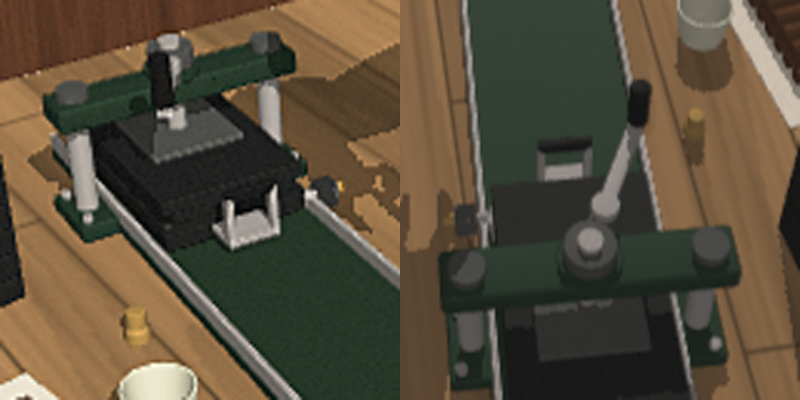

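The mould is home under the lowered press (pull at scene crop 250,215), the handle is straight and at its clamp stop, and the pot and punch are where they were.

```bash
python3 -c "
from workcell import *
print(workorder.close_job())"
```

```text
the job is handed in; nothing more can be done
None
```

I handed the job in at about 113 s, but no verdict came back: all five cigars went into pockets heads outward, the mould was pushed home past the plunger, and the press was clamped to its click and released.

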